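# Log one cell on the cell-counting keypad

## Robot

A 6-joint arm with a two-finger parallel gripper is mounted at the origin on a cart in front of the work surface, level with it; the furniture and walls round the work are solid. World frame = base frame: x ahead of the robot, y to its left, z up, the work surface at z = 0. Lengths are in m, angles in degrees, forces in N, time in s.
With the tool pointing down it reaches from about 0.3 to 0.75 m from the base axis. Payload 8.5 kg.
Tool frame: the origin (TCP) lies midway between the tips of the shut fingers; the grasp point (between the pads) lies 19 mm behind it (env.pinch_z is the z of the grasp point in the tool frame, in m); z points along the fingers, y is the line along which they close (so a half turn about z gives the same grasp; the last joint's range is limited). The gripper opens to 85 mm and grips with 20 to 120 N. Pads are 22 mm wide; open, the fingers measure 114 mm over their backs; the gripper's body (76 mm by 85 mm) begins 54 mm behind the grasp point. The pads swing forward as they close: fully open they stand 13 mm farther back than shut.
Start: joints at [54.07, 21.807, 74.336, -0, 83.858, -12.336], TCP at [0.22, 0.504, 0.231] pointing down, gripper open.
Joint ranges: [-178.18, 178.18], [-50.72, 133.34], [12.68, 142.11], [-81.47, 261.47], [9.98, 163.14], [-165.26, 165.26]. Speed limits (degrees/s): [136.94, 136.94, 180, 180, 180, 180].

## Interface

Orientations are given as a 3x3 rotation matrix whose columns are the frame's x, y, z axes.
In Python, from rig import env gives the robot as it stands.
- The arm moves only by the tool arm_command, never from a script. Its argument "deltas" is a list of rows, each an object of numbers: "rx", "ry", "rz": the turn, a rotation vector about the tool's x, y, z in rad; "dx", "dy", "dz": the shift along the tool's x, y, z in m; "fingers": the finger opening in m, from 0 to 0.0854. In form: [{"rx": .., "ry": .., "rz": .., "dx": .., "dy": .., "dz": .., "fingers": ..}, ...]. A call has 1 to 12 rows; each row shifts and turns the commanded pose from where the row before left it, along the tool's axes as they then stand; what a row does not reach is not made up. A row lasts 1/10 s, in which the tool goes at most 50 mm and 8.59 degrees, less where a joint would pass 70% of its speed; a pose out of reach is approached as far as the arm can. A call is refused whole if a number of a shift passes 0.05 or a number of a turn 0.15, either way. A call with a gripper value outside its range is refused whole. The fingers move at their own pace and stop on an object; "squeeze" is the grip in N (left out, the last holds). Time passes only in rows, so rows that do not move let the fingers close. It gives the time, the measured TCP pose, the force, the opening and the grip force at its end, in the units of the state.
- env.observe(): the state, without advancing time (a new reading comes with each control period).
- env.get_image(name): name is "scene" or "top"; returns a dict with "color" (420x560x3 uint8, blue, green, red), "camera_matrix" (3x3 intrinsics, pixels), "eye" and "orientation" of the camera in the world. Camera axes: x right, y up, looking along -z (the intrinsics and any distortion apply to the point x, -y, -z); pixel columns grow to the right and rows downward; lengths in m; the calibration is good to about 2 mm. A picture is of the moment at which its call begins. There is no depth.
- env.close_job(): hands the job in; it is judged then, once.
Trained networks look in a picture, given as the dict that the camera call returned (one of the last four; its "shot" number tells which), for a name from the list of things; names that differ only in an ending like _2 or _b are one class to them, and where a whole thing is asked for, a point or a joint stands for the part that bears it (a point fixed in the world has none). Each returns a list of dicts, best first, with "p" (0 to 1); they miss things now and then, are a little off and sometimes report something else, mostly with a low value. They report only what shows in the picture. A call takes as long as a camera call.
- env.look_for(query, picture): "box" ([left, top, right, bottom] in pixels, round what is visible of it).
- env.tip_of(query, picture): "location" ([column, row] in pixels: a listed point, or the origin of a listed thing).
The state is a dict: "time_s": time; "q": joint angles; "qvel": joint speeds; "joint_efforts": joint torques, N m; "position": TCP position; "tool_rot": TCP orientation; "ft_force": force on the tool from outside, world axes, zero at the start; "wrist_torque": the same for the moment, N m; "grip_width": finger opening in m; "gripper_force": force on a finger pad.
Only numpy, scipy, OpenCV 4.12 (cv2) and the standard library are available. Lean on these libraries where they do the work, as an engineer would, in place of code of your own. Each camera call takes 0.05 s, during which the arm holds its last target. There are 200 camera calls.

## Task

Log one cell on the white cell-counting keypad: standing on the side of its long bar key, with the fingertips press the second round key from the left gently all the way down and let it come up again, then press the long bar key all the way down in the same way, let it come up and withdraw. Press no other key, do not shift or lift the keypad, and leave the small things around it where they stand.

Things in the scene. Friction and masses are not known exactly. Their poses are not given: they have to be found in the camera images.
- keypad: White cell-counting keypad, 130 x 190 mm, panel 40 mm high, loose, 1.6 kg. Four grey round keys (24 mm wide, 42 mm apart) in a row at x = +10 mm; in front of them a grey bar key (20 x 120 mm, along y) at x = -42 mm. Key tops 52 mm above the table. Low display hood at the back, 55 mm high. Origin: centre of the underside; x from the bar side (nearest the robot) to the hood, y left, z up
- key_1 (a joint): travel of the first (leftmost) round key from the left (at y = +63 mm on the keypad), straight down: 0 = up, 0.006 m = fully down; spring-loaded, starts to move at about 1.5 N, fully down at about 5 N, comes up by itself
- key_2 (a joint): travel of the second round key from the left (at y = +21 mm on the keypad), straight down: 0 = up, 0.006 m = fully down; spring-loaded, starts to move at about 1.5 N, fully down at about 5 N, comes up by itself
- key_3 (a joint): travel of the third round key from the left (at y = -21 mm on the keypad), straight down: 0 = up, 0.006 m = fully down; spring-loaded, starts to move at about 1.5 N, fully down at about 5 N, comes up by itself
- key_4 (a joint): travel of the fourth (rightmost) round key from the left (at y = -63 mm on the keypad), straight down: 0 = up, 0.006 m = fully down; spring-loaded, starts to move at about 1.5 N, fully down at about 5 N, comes up by itself
- key_2_top (a point): centre of the top face of the second round key from the left; moves with the key; axes as the keypad's
- bar_key (a joint): travel of the long bar key, straight down: 0 = up, 0.006 m = fully down; spring-loaded, starts to move at about 1.5 N, fully down at about 5 N, comes up by itself
- bar_key_top (a point): centre of the top face of the long bar key; moves with the key; axes as the keypad's
- petri_0: bystander near the keypad: round flat petri dish with lid, 60 mm across, 14 mm high, loose. Origin: centre of its underside
- objective_can_0: bystander near the keypad: white screw can of a spare objective, 41 mm across, 57 mm high, standing upright, loose. Origin: centre of its underside
- filter_cube: bystander near the keypad: black filter cube, 43 x 34 x 32 mm, loose. Origin: centre of its underside
- eyepiece_cap: bystander near the keypad: black round dust cap, 39 mm across, 11 mm high, loose. Origin: centre of its underside

How it is judged (in metres and radians):
On the way, in this order (a step that is already met when the one before it is completed fails the run):
1. the second round key from the left is pressed down (4.5 mm of 6 mm) by the fingers, with the bar key up (value of joint key_2 above 0.0045 m and value of joint bar_key below 0.0015 m and contact force between the fingers and keypad above 0.3 N), for 0.05 s.
2. that key has come up again (value of joint key_2 below 0.001 m), for 0.05 s.
3. the bar key is pressed down (4.5 mm of 6 mm) by the fingers, with the round key up (value of joint bar_key above 0.0045 m and value of joint key_2 below 0.0015 m and contact force between the fingers and keypad above 0.3 N), for 0.05 s.
At the end, for the whole second after the job is handed in: After the second round key and then the bar key have each been pressed: every key is up (within 1 mm), the keypad is at rest, level and within 15 mm of where it stood, and the petri dish, can, filter cube and dust cap stand upright, at rest, within 15 mm of where they stood (value of joint each of key_1, key_3, key_4, key_2, bar_key below 0.001 m and distance of each of keypad, petri_0, objective_can_0, filter_cube, eyepiece_cap from where it was at the start of the episode below 0.015 m and angle between keypad's own z axis and vertical below 0.05 rad and linear speed of each of keypad, petri_0, objective_can_0, filter_cube, eyepiece_cap below 0.01 m/s and angle between each of petri_0, objective_can_0, filter_cube, eyepiece_cap's own z axis and vertical below 0.1 rad); the robot touches nothing.
It fails at once if another round key is pressed (2 mm or more) (value of joint any of key_1, key_3, key_4 above 0.002 m).
It fails at once if the keypad is pressed harder than 30 N (contact force between the fingers and keypad above 30 N).
It fails at once if the keypad is shifted, lifted or tipped (15 mm, 0.1 rad) (distance of keypad from where it was at the start of the episode above 0.015 m or angle between keypad's own z axis and vertical above 0.1 rad).
It fails at once if a bystander is moved or lifted by 15 mm, or tipped (distance of any of petri_0, objective_can_0, filter_cube, eyepiece_cap from where it was at the start of the episode above 0.015 m or angle between any of petri_0, objective_can_0, filter_cube, eyepiece_cap's own z axis and vertical above 0.3 rad).
It also fails if it takes over 32 s, if anything falls off the work surface, if the arm or the gripper's body presses on something with over 40 N, if the wrist force passes 120 N, or if a joint passes its speed limit or range.

## Working session

There is one attempt and no reset: what is moved stays moved. The work goes in short steps, Python scripts to look and compute and a tool call to move; the robot and the scene stay as the last step left them, time stands still between calls to the robot, and variables do not carry over. Pictures are saved under pics/ and viewed, at most 10 in all, crops included, and the job is handed in when it is done.

Besides the shell and the picture viewer there is one more tool, called after "Emit:" as name(argument=value, ...) on one line, values as JSON. arm_command: Moves the arm, as the interface text tells. Its arguments: {"type":"object","properties":{"deltas":{"type":"array"},"squeeze":{"type":"number"}},"required":["deltas"]}

```bash
mkdir -p pics; cat > h.py <<'E'
import numpy as np, cv2
from rig import env
def ray(p,px):
    K=np.array(p["camera_matrix"]);d=np.linalg.inv(K)@[px[0],px[1],1]
    d=np.array([d[0],-d[1],-d[2]]);return np.array(p["eye"]),np.array(p["orientation"])@d
def atz(p,px,z):
    e,d=ray(p,px);return (e+d*(z-e[2])/d[2])
E
python3 - <<'E'
from h import *
o=env.observe();print(o["time_s"],o["position"],o["tool_rot"])
for n in("top","scene"):
    p=env.get_image(n);cv2.imwrite(f"pics/{n}0.png",p["color"]);print(n,p["eye"],list(p))
    for q,z in(("keypad",0),("key_2_top",.052),("bar_key_top",.052),("petri_0",0),("objective_can_0",0),("filter_cube",0),("eyepiece_cap",0)):
        for r in env.tip_of(q,p)[:4]: print(q,r["p"],np.round(r["location"],1),atz(p,r["location"],z).round(4))
E
```

```text
0.0 [0.21997195 0.50378246 0.23071139] [[-9.16386391e-01  4.00293954e-01 -8.56296807e-04]
 [ 4.00294750e-01  9.16385674e-01 -1.18706145e-03]
 [ 3.09524605e-04 -1.43057808e-03 -9.99998929e-01]]
top [0.4141739  0.0285757  0.90217149] ['color', 'camera_matrix', 'eye', 'orientation', 'shot']
keypad 0.74 [307.1 198.1] [ 0.5525 -0.0711  0.    ]
keypad 0.73 [312.7 211.1] [ 0.5215 -0.0847  0.    ]
key_2_top 0.52 [294.6 192.5] [ 0.5567 -0.037   0.052 ]
bar_key_top 0.81 [315.  210.3] [ 0.5172 -0.0833  0.052 ]
petri_0 0.67 [346.6 241.1] [ 0.4518 -0.1652  0.    ]
objective_can_0 0.83 [308.5 145.1] [ 0.6835 -0.0737  0.    ]
filter_cube 0.61 [245.4 220.2] [0.4963 0.0751 0.    ]
eyepiece_cap 0.73 [304.4 246.2] [ 0.4378 -0.0655  0.    ]
scene [-0.1271393   0.42052976  0.47712085] ['color', 'camera_matrix', 'eye', 'orientation', 'shot']
keypad 0.73 [323.3 220.3] [ 0.5512 -0.0701  0.    ]
key_2_top 0.43 [311.7 195.7] [ 0.557  -0.0477  0.052 ]
bar_key_top 0.93 [340.5 199.7] [ 0.5201 -0.0813  0.052 ]
petri_0 0.78 [395.3 228.5] [ 0.4651 -0.1605  0.    ]
objective_can_0 0.62 [283.6 188.1] [ 0.6961 -0.0755  0.    ]
filter_cube 0.86 [268.3 255.2] [ 0.5039  0.0681 -0.    ]
eyepiece_cap 0.81 [363.2 251.8] [ 0.4353 -0.0674 -0.    ]
```

View pics/top0.png

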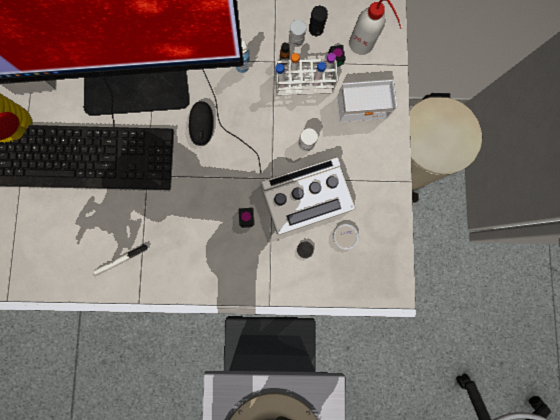

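View pics/scene0.png

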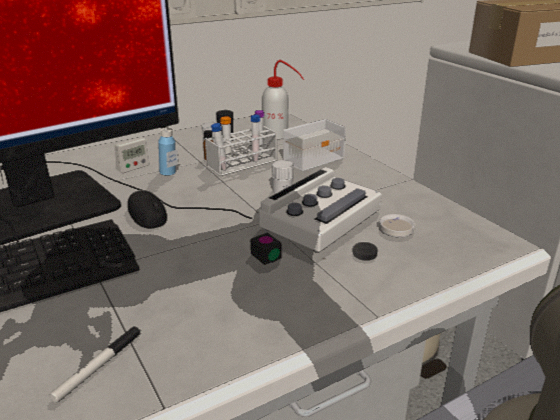

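The top view shows the keypad turned, with its round keys at about (280,199), (297,193), (315,187) and (332,181) and the bar from (288,218) to (340,204). The cap is at (305,249), the dish at (346,236), the filter cube at (246,217) and the can at (309,139). I'll zoom in to measure more precisely.

```bash
python3 - <<'E'
from h import *
p=env.get_image("top");c=p["color"][150:240,255:365];cv2.imwrite("pics/z.png",cv2.resize(c,None,fx=7,fy=6.5,interpolation=cv2.INTER_CUBIC)[:600,:800])
g=cv2.cvtColor(p["color"],cv2.COLOR_BGR2GRAY)
m=np.zeros_like(g);m[150:240,255:365]=(g[150:240,255:365]<125)*255
n,l,s,ce=cv2.connectedComponentsWithStats(m)
for i in range(1,n):
    if s[i,4]>30: print(s[i],ce[i].round(2),atz(p,ce[i],.052).round(4))
E
```

```text
[ 255  150  100   90 2511] [287.04 184.16] [ 0.5755 -0.0196  0.052 ]
[326 176  12  13 120] [331.61 181.75] [ 0.5834 -0.1209  0.052 ]
[309 182  12  12 120] [314.49 187.48] [ 0.5693 -0.082   0.052 ]
[291 187  13  13 130] [296.89 193.25] [ 0.5551 -0.0422  0.052 ]
[273 193  14  13 140] [279.81 198.94] [ 0.5413 -0.0037  0.052 ]
[286 199  55  27 606] [313.15 211.59] [ 0.5142 -0.0792  0.052 ]
[334 220  24  11  78] [346.01 223.47] [ 0.489 -0.153  0.052]
```

View pics/z.png

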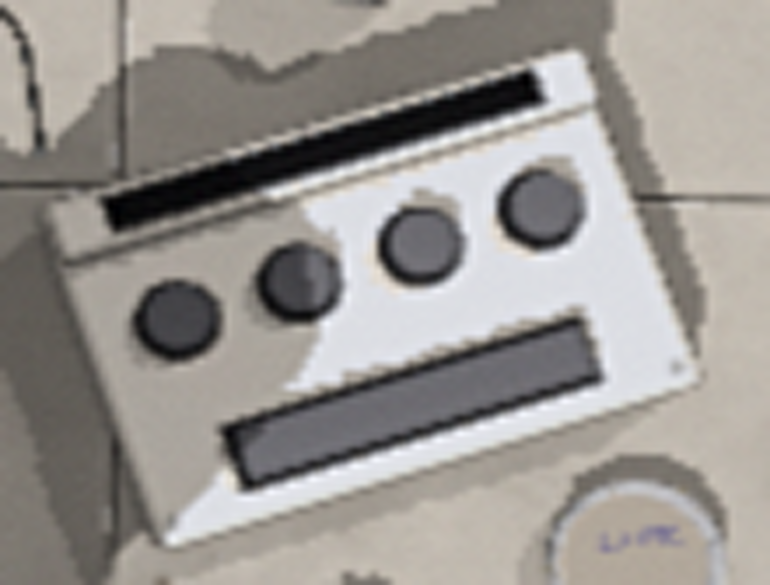

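Emit:
arm_command(deltas=[{"rz": -0.126, "fingers": 0}, {"rz": -0.126, "fingers": 0}, {"rz": -0.126, "fingers": 0}, {"rz": -0.126, "fingers": 0}, {"rz": -0.126, "fingers": 0}, {"rz": -0.126, "fingers": 0}, {"fingers": 0}], squeeze=20)

```text
invalid input
```

Emit:
arm_command(deltas=[{"dx": -0.008, "dy": -0.039}, {"dx": -0.008, "dy": -0.039}, {"dx": -0.008, "dy": -0.039}, {"dx": -0.008, "dy": -0.039}, {"dx": -0.008, "dy": -0.039}, {"dx": -0.008, "dy": -0.039}, {"dx": -0.008, "dy": -0.039}, {"dx": -0.008, "dy": -0.039}])

```text
invalid input
```

Emit:
arm_command(deltas=[{"dx": -0.008, "dy": -0.039}, {"dx": -0.008, "dy": -0.039}, {"dx": -0.008, "dy": -0.039}, {"dx": -0.008, "dy": -0.039}, {"dx": -0.008, "dy": -0.039}, {"dx": -0.008, "dy": -0.039}, {"dx": -0.008, "dy": -0.039}, {"dx": -0.008, "dy": -0.039}, {}, {}])

```text
invalid input
```

```bash
cat >> h.py <<'E'
K2=np.array([.5552,-.0424]);BAR=np.array([.5134,-.0798])
def st(t):
    o=env.observe();R=np.array(o["tool_rot"]);P=np.array(o["position"]);print("t",o["time_s"],"P",P.round(4),"F",np.round(o["ft_force"],2),"w",o["grip_width"])
    print("ang y",np.degrees(np.arctan2(R[1,1],R[0,1])).round(2),"z",R[:,2].round(4)," tool delta to target at z=.052:",(R.T@(np.r_[t,.052]-P)).round(4))
E
python3 - <<'E'
from h import *
st(K2)
for n in("top","scene"):
    p=env.get_image(n);cv2.imwrite(f"pics/{n}1.png",p["color"])
E
```

```text
t 0.85 P [0.2201 0.504  0.2313] F [ 0.51 -0.38  0.05] w 0.08523897127893759
ang y 66.41 z [ 1.e-04  0.e+00 -1.e+00]  tool delta to target at z=.052: [-0.5257 -0.3666  0.1793]
```

The moves were refused, probably because every row needs all its fields.

Emit:
arm_command(deltas=[{"rx": 0, "ry": 0, "rz": -0.126, "dx": 0, "dy": 0, "dz": 0, "fingers": 0}, {"rx": 0, "ry": 0, "rz": -0.126, "dx": 0, "dy": 0, "dz": 0, "fingers": 0}, {"rx": 0, "ry": 0, "rz": -0.126, "dx": 0, "dy": 0, "dz": 0, "fingers": 0}, {"rx": 0, "ry": 0, "rz": -0.126, "dx": 0, "dy": 0, "dz": 0, "fingers": 0}, {"rx": 0, "ry": 0, "rz": -0.126, "dx": 0, "dy": 0, "dz": 0, "fingers": 0}, {"rx": 0, "ry": 0, "rz": -0.126, "dx": 0, "dy": 0, "dz": 0, "fingers": 0}], squeeze=20)

```text
time_s: 1.55
position: [0.2201, 0.504, 0.2313]
tool_rot: [[-0.94, -0.342, -0.0], [-0.342, 0.94, -0.0], [0.0, -0.0, -1.0]]
ft_force: [0.1, -0.3, 1.0]
grip_width: 0.0004
gripper_force: 0.0
```

Emit:
arm_command(deltas=[{"rx": 0, "ry": 0, "rz": 0, "dx": -0.008, "dy": -0.039, "dz": 0, "fingers": 0}, {"rx": 0, "ry": 0, "rz": 0, "dx": -0.008, "dy": -0.039, "dz": 0, "fingers": 0}, {"rx": 0, "ry": 0, "rz": 0, "dx": -0.008, "dy": -0.039, "dz": 0, "fingers": 0}, {"rx": 0, "ry": 0, "rz": 0, "dx": -0.008, "dy": -0.039, "dz": 0, "fingers": 0}, {"rx": 0, "ry": 0, "rz": 0, "dx": -0.008, "dy": -0.039, "dz": 0, "fingers": 0}, {"rx": 0, "ry": 0, "rz": 0, "dx": -0.008, "dy": -0.039, "dz": 0, "fingers": 0}, {"rx": 0, "ry": 0, "rz": 0, "dx": -0.008, "dy": -0.039, "dz": 0, "fingers": 0}, {"rx": 0, "ry": 0, "rz": 0, "dx": -0.008, "dy": -0.039, "dz": 0, "fingers": 0}])

```text
time_s: 2.35
position: [0.3863, 0.2304, 0.2315]
tool_rot: [[-0.941, -0.337, 0.0], [-0.337, 0.941, 0.0], [-0.001, 0.0, -1.0]]
ft_force: [0.7, -0.2, 0.8]
grip_width: 0.0002
gripper_force: 0.0
```

Emit:
arm_command(deltas=[{"rx": 0, "ry": 0, "rz": 0, "dx": -0.008, "dy": -0.039, "dz": 0, "fingers": 0}, {"rx": 0, "ry": 0, "rz": 0, "dx": -0.008, "dy": -0.039, "dz": 0, "fingers": 0}, {"rx": 0, "ry": 0, "rz": 0, "dx": -0.008, "dy": -0.039, "dz": 0, "fingers": 0}, {"rx": 0, "ry": 0, "rz": 0, "dx": -0.008, "dy": -0.039, "dz": 0, "fingers": 0}, {"rx": 0, "ry": 0, "rz": 0, "dx": -0.008, "dy": -0.039, "dz": 0, "fingers": 0}, {"rx": 0, "ry": 0, "rz": 0, "dx": -0.008, "dy": -0.039, "dz": 0, "fingers": 0}, {"rx": 0, "ry": 0, "rz": 0, "dx": -0.008, "dy": -0.039, "dz": 0, "fingers": 0}, {"rx": 0, "ry": 0, "rz": 0, "dx": -0.008, "dy": -0.039, "dz": 0, "fingers": 0}, {"rx": 0, "ry": 0, "rz": 0, "dx": 0, "dy": 0, "dz": 0, "fingers": 0}])

```text
time_s: 3.25
position: [0.5529, -0.044, 0.2306]
tool_rot: [[-0.943, -0.334, 0.0], [-0.334, 0.943, -0.001], [0.0, -0.001, -1.0]]
ft_force: [-0.6, 0.4, 0.0]
grip_width: 0.0006
gripper_force: 0.0
```

```bash
python3 - <<'E'
from h import *
st(K2)
E
```

```text
t 3.25 P [ 0.5529 -0.044   0.2306] F [-0.57  0.38  0.  ] w 0.000594126957721903
ang y 109.49 z [ 2.e-04 -8.e-04 -1.e+00]  tool delta to target at z=.052: [-0.0027  0.0009  0.1786]
```

Emit:
arm_command(deltas=[{"rx": 0, "ry": 0, "rz": 0, "dx": -0.0027, "dy": 0.001, "dz": 0.03, "fingers": 0}, {"rx": 0, "ry": 0, "rz": 0, "dx": 0, "dy": 0, "dz": 0.04, "fingers": 0}, {"rx": 0, "ry": 0, "rz": 0, "dx": 0, "dy": 0, "dz": 0.04, "fingers": 0}, {"rx": 0, "ry": 0, "rz": 0, "dx": 0, "dy": 0, "dz": 0.03, "fingers": 0}, {"rx": 0, "ry": 0, "rz": 0, "dx": 0, "dy": 0, "dz": 0.02, "fingers": 0}, {"rx": 0, "ry": 0, "rz": 0, "dx": 0, "dy": 0, "dz": 0.005, "fingers": 0}, {"rx": 0, "ry": 0, "rz": 0, "dx": 0, "dy": 0, "dz": 0, "fingers": 0}])

```text
time_s: 3.95
position: [0.5533, -0.038, 0.0663]
tool_rot: [[-0.941, -0.338, -0.001], [-0.338, 0.941, 0.0], [0.001, 0.0, -1.0]]
ft_force: [-0.5, -1.0, 0.4]
grip_width: -0.0002
gripper_force: 0.0
```

```bash
python3 - <<'E'
from h import *
st(K2)
p=env.get_image("scene");cv2.imwrite("pics/s2.png",cv2.resize(p["color"][120:270,230:430],None,fx=4,fy=4,interpolation=cv2.INTER_CUBIC))
E
```

```text
t 3.95 P [ 0.5533 -0.038   0.0663] F [-0.55 -0.97  0.43] w -0.0001614844575083517
ang y 109.74 z [-7.e-04  2.e-04 -1.e+00]  tool delta to target at z=.052: [-0.0003 -0.0047  0.0143]
```

View pics/s2.png

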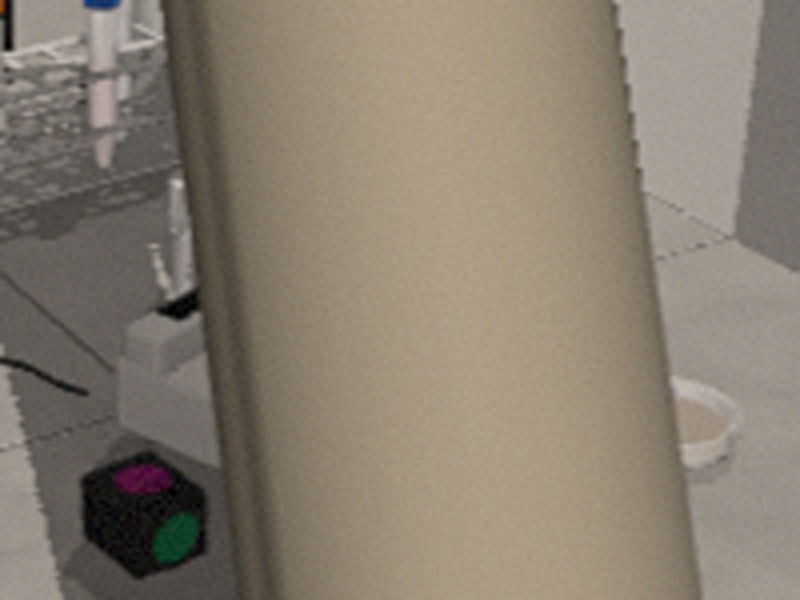

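The arm hides the keys in this view. The only large things beside it, the cube and the dish, are untouched. I'll correct sideways and come down slowly.

Emit:
arm_command(deltas=[{"rx": 0, "ry": 0, "rz": 0, "dx": 0, "dy": -0.0045, "dz": 0, "fingers": 0}, {"rx": 0, "ry": 0, "rz": 0, "dx": 0, "dy": 0, "dz": 0.004, "fingers": 0}, {"rx": 0, "ry": 0, "rz": 0, "dx": 0, "dy": 0, "dz": 0.004, "fingers": 0}, {"rx": 0, "ry": 0, "rz": 0, "dx": 0, "dy": 0, "dz": 0, "fingers": 0}, {"rx": 0, "ry": 0, "rz": 0, "dx": 0, "dy": 0, "dz": 0, "fingers": 0}])

```text
time_s: 4.5
position: [0.5548, -0.0425, 0.0583]
tool_rot: [[-0.941, -0.337, -0.0], [-0.337, 0.941, 0.0], [0.0, 0.0, -1.0]]
ft_force: [0.5, -0.0, 0.5]
grip_width: 0.0
gripper_force: 0.0
```

```bash
python3 - <<'E'
from h import *
st(K2)
E
```

```text
t 4.5 P [ 0.5548 -0.0425  0.0583] F [ 0.48 -0.02  0.46] w 5.7006464079928365e-06
ang y 109.72 z [-2.e-04  0.e+00 -1.e+00]  tool delta to target at z=.052: [-0.0004  0.      0.0063]
```

Emit:
arm_command(deltas=[{"rx": 0, "ry": 0, "rz": 0, "dx": 0, "dy": 0, "dz": 0.003, "fingers": 0}, {"rx": 0, "ry": 0, "rz": 0, "dx": 0, "dy": 0, "dz": 0.003, "fingers": 0}, {"rx": 0, "ry": 0, "rz": 0, "dx": 0, "dy": 0, "dz": 0.002, "fingers": 0}, {"rx": 0, "ry": 0, "rz": 0, "dx": 0, "dy": 0, "dz": 0, "fingers": 0}, {"rx": 0, "ry": 0, "rz": 0, "dx": 0, "dy": 0, "dz": 0, "fingers": 0}])

```text
time_s: 5.0
position: [0.5549, -0.0426, 0.0504]
tool_rot: [[-0.941, -0.337, 0.0], [-0.337, 0.941, -0.0], [-0.0, -0.0, -1.0]]
ft_force: [0.6, 0.3, 2.9]
grip_width: 0.0001
gripper_force: 1.1
```

In contact, at about 2.5 N. Next I'll go further down in 1 mm steps.

Emit:
arm_command(deltas=[{"rx": 0, "ry": 0, "rz": 0, "dx": 0, "dy": 0, "dz": 0.001, "fingers": 0}, {"rx": 0, "ry": 0, "rz": 0, "dx": 0, "dy": 0, "dz": 0.001, "fingers": 0}, {"rx": 0, "ry": 0, "rz": 0, "dx": 0, "dy": 0, "dz": 0.001, "fingers": 0}, {"rx": 0, "ry": 0, "rz": 0, "dx": 0, "dy": 0, "dz": 0.0007, "fingers": 0}, {"rx": 0, "ry": 0, "rz": 0, "dx": 0, "dy": 0, "dz": 0, "fingers": 0}, {"rx": 0, "ry": 0, "rz": 0, "dx": 0, "dy": 0, "dz": 0, "fingers": 0}])

```text
time_s: 5.6
position: [0.555, -0.0426, 0.0467]
tool_rot: [[-0.941, -0.337, 0.0], [-0.337, 0.941, -0.0], [-0.0, -0.0, -1.0]]
ft_force: [-1.1, 0.6, 4.7]
grip_width: 0.0001
gripper_force: 2.2
```

Emit:
arm_command(deltas=[{"rx": 0, "ry": 0, "rz": 0, "dx": 0, "dy": 0, "dz": 0.0004, "fingers": 0}, {"rx": 0, "ry": 0, "rz": 0, "dx": 0, "dy": 0, "dz": 0.0004, "fingers": 0}, {"rx": 0, "ry": 0, "rz": 0, "dx": 0, "dy": 0, "dz": 0, "fingers": 0}, {"rx": 0, "ry": 0, "rz": 0, "dx": 0, "dy": 0, "dz": 0, "fingers": 0}])

```text
time_s: 6.0
position: [0.555, -0.0426, 0.046]
tool_rot: [[-0.941, -0.338, 0.0], [-0.338, 0.941, -0.0], [-0.0, -0.0, -1.0]]
ft_force: [-1.3, 0.6, 5.4]
grip_width: 0.0
gripper_force: 3.1
```

Emit:
arm_command(deltas=[{"rx": 0, "ry": 0, "rz": 0, "dx": 0, "dy": 0, "dz": -0.004, "fingers": 0}, {"rx": 0, "ry": 0, "rz": 0, "dx": 0, "dy": 0, "dz": -0.006, "fingers": 0}, {"rx": 0, "ry": 0, "rz": 0, "dx": 0, "dy": 0, "dz": -0.012, "fingers": 0}, {"rx": 0, "ry": 0, "rz": 0, "dx": 0, "dy": 0, "dz": -0.004, "fingers": 0}, {"rx": 0, "ry": 0, "rz": 0, "dx": 0.017, "dy": -0.007, "dz": 0, "fingers": 0}, {"rx": 0, "ry": 0, "rz": 0, "dx": 0.02, "dy": -0.008, "dz": 0, "fingers": 0}, {"rx": 0, "ry": 0, "rz": 0, "dx": 0.0147, "dy": -0.006, "dz": 0, "fingers": 0}, {"rx": 0, "ry": 0, "rz": 0, "dx": 0, "dy": 0, "dz": 0, "fingers": 0}, {"rx": 0, "ry": 0, "rz": 0, "dx": 0, "dy": 0, "dz": 0, "fingers": 0}])

```text
time_s: 6.9
position: [0.5136, -0.0799, 0.072]
tool_rot: [[-0.942, -0.337, 0.001], [-0.337, 0.942, 0.0], [-0.0, -0.0, -1.0]]
ft_force: [0.4, -0.9, -0.6]
grip_width: -0.0002
gripper_force: 0.0
```

```bash
python3 - <<'E'
from h import *
st(BAR)
E
```

```text
t 6.9 P [ 0.5136 -0.0799  0.072 ] F [ 0.35 -0.85 -0.61] w -0.000205943981802308
ang y 109.68 z [ 5.e-04  0.e+00 -1.e+00]  tool delta to target at z=.052: [0.0002 0.0002 0.02  ]
```

Emit:
arm_command(deltas=[{"rx": 0, "ry": 0, "rz": 0, "dx": 0, "dy": 0, "dz": 0.008, "fingers": 0}, {"rx": 0, "ry": 0, "rz": 0, "dx": 0, "dy": 0, "dz": 0.006, "fingers": 0}, {"rx": 0, "ry": 0, "rz": 0, "dx": 0, "dy": 0, "dz": 0.004, "fingers": 0}, {"rx": 0, "ry": 0, "rz": 0, "dx": 0, "dy": 0, "dz": 0.002, "fingers": 0}, {"rx": 0, "ry": 0, "rz": 0, "dx": 0, "dy": 0, "dz": 0.001, "fingers": 0}, {"rx": 0, "ry": 0, "rz": 0, "dx": 0, "dy": 0, "dz": 0.001, "fingers": 0}, {"rx": 0, "ry": 0, "rz": 0, "dx": 0, "dy": 0, "dz": 0.001, "fingers": 0}, {"rx": 0, "ry": 0, "rz": 0, "dx": 0, "dy": 0, "dz": 0, "fingers": 0}, {"rx": 0, "ry": 0, "rz": 0, "dx": 0, "dy": 0, "dz": 0, "fingers": 0}])

```text
time_s: 7.8
position: [0.5133, -0.0797, 0.049]
tool_rot: [[-0.941, -0.337, 0.0], [-0.337, 0.941, 0.0], [-0.0, 0.0, -1.0]]
ft_force: [-1.2, 2.4, 3.5]
grip_width: 0.0001
gripper_force: 1.5
```

Emit:
arm_command(deltas=[{"rx": 0, "ry": 0, "rz": 0, "dx": 0, "dy": 0, "dz": 0.001, "fingers": 0}, {"rx": 0, "ry": 0, "rz": 0, "dx": 0, "dy": 0, "dz": 0.001, "fingers": 0}, {"rx": 0, "ry": 0, "rz": 0, "dx": 0, "dy": 0, "dz": 0.0006, "fingers": 0}, {"rx": 0, "ry": 0, "rz": 0, "dx": 0, "dy": 0, "dz": 0.0004, "fingers": 0}, {"rx": 0, "ry": 0, "rz": 0, "dx": 0, "dy": 0, "dz": 0, "fingers": 0}, {"rx": 0, "ry": 0, "rz": 0, "dx": 0, "dy": 0, "dz": 0, "fingers": 0}])

```text
time_s: 8.4
position: [0.5134, -0.0798, 0.046]
tool_rot: [[-0.941, -0.337, 0.0], [-0.337, 0.941, -0.0], [-0.0, -0.0, -1.0]]
ft_force: [-1.4, 3.4, 6.1]
grip_width: 0.0
gripper_force: 3.0
```

Fully down at 6 N. Now I'll lift and withdraw toward the start side so I can look.

Emit:
arm_command(deltas=[{"rx": 0, "ry": 0, "rz": 0, "dx": 0, "dy": 0, "dz": -0.004, "fingers": 0}, {"rx": 0, "ry": 0, "rz": 0, "dx": 0, "dy": 0, "dz": -0.006, "fingers": 0}, {"rx": 0, "ry": 0, "rz": 0, "dx": 0, "dy": 0, "dz": -0.02, "fingers": 0}, {"rx": 0, "ry": 0, "rz": 0, "dx": 0, "dy": 0, "dz": -0.03, "fingers": 0}, {"rx": 0, "ry": 0, "rz": 0, "dx": 0, "dy": 0, "dz": -0.04, "fingers": 0}, {"rx": 0, "ry": 0, "rz": 0, "dx": 0, "dy": 0, "dz": -0.04, "fingers": 0}, {"rx": 0, "ry": 0, "rz": 0, "dx": 0, "dy": 0, "dz": -0.03, "fingers": 0}])

```text
time_s: 9.1
position: [0.5134, -0.0802, 0.2186]
tool_rot: [[-0.941, -0.337, 0.002], [-0.337, 0.941, -0.002], [-0.002, -0.002, -1.0]]
ft_force: [0.4, -0.1, -0.2]
grip_width: 0.0
gripper_force: 0.0
```

Emit:
arm_command(deltas=[{"rx": 0, "ry": 0, "rz": 0, "dx": 0, "dy": 0.035, "dz": 0, "fingers": 0}, {"rx": 0, "ry": 0, "rz": 0, "dx": 0, "dy": 0.035, "dz": 0, "fingers": 0}, {"rx": 0, "ry": 0, "rz": 0, "dx": 0, "dy": 0.035, "dz": 0, "fingers": 0}, {"rx": 0, "ry": 0, "rz": 0, "dx": 0, "dy": 0.035, "dz": 0, "fingers": 0}, {"rx": 0, "ry": 0, "rz": 0, "dx": 0, "dy": 0.035, "dz": 0, "fingers": 0}, {"rx": 0, "ry": 0, "rz": 0, "dx": 0, "dy": 0.035, "dz": 0, "fingers": 0}, {"rx": 0, "ry": 0, "rz": 0, "dx": 0, "dy": 0.035, "dz": 0, "fingers": 0}, {"rx": 0, "ry": 0, "rz": 0, "dx": 0, "dy": 0.035, "dz": 0, "fingers": 0}, {"rx": 0, "ry": 0, "rz": 0, "dx": 0, "dy": 0.03, "dz": 0, "fingers": 0}, {"rx": 0, "ry": 0, "rz": 0, "dx": 0, "dy": 0.02, "dz": 0, "fingers": 0}, {"rx": 0, "ry": 0, "rz": 0, "dx": 0, "dy": 0, "dz": 0, "fingers": 0}, {"rx": 0, "ry": 0, "rz": 0, "dx": 0, "dy": 0, "dz": 0, "fingers": 0}])

```text
time_s: 10.3
position: [0.4021, 0.2305, 0.2159]
tool_rot: [[-0.941, -0.338, 0.0], [-0.338, 0.941, -0.001], [-0.0, -0.001, -1.0]]
ft_force: [-0.2, -0.4, -0.6]
grip_width: -0.0002
gripper_force: 0.0
```

```bash
python3 - <<'E'
from h import *
p=env.get_image("top");cv2.imwrite("pics/e.png",p["color"])
print(np.round(env.observe()["ft_force"],1))
d=cv2.absdiff(cv2.imread("pics/top0.png"),p["color"]);cv2.imwrite("pics/e2.png",cv2.resize(np.hstack([p["color"][120:265,230:365],d[120:265,230:365]]),None,fx=2.9,fy=3))
E
```

```text
[ 0.3  0.4 -0. ]
```

View pics/e2.png

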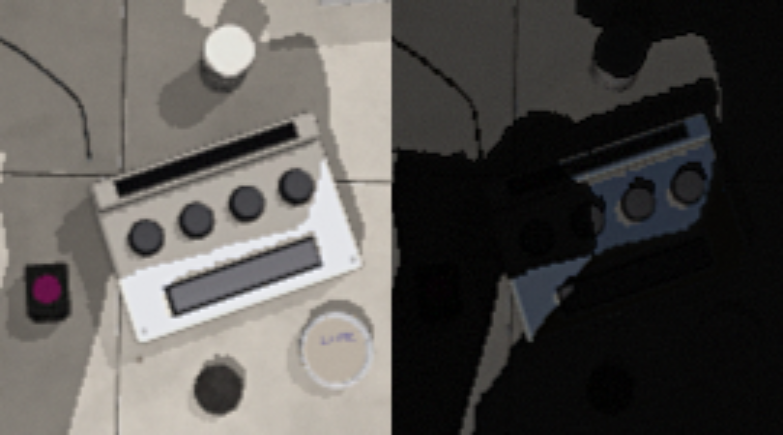

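The difference picture shows only shadow changes. The keypad and the cube, cap, dish and can are where they stood, and every key is up.

```bash
python3 -c "
from rig import env
print(env.close_job())"
```

```text
the job is handed in; nothing more can be done
None
```

I pressed the second round key and then the bar key to about 6 mm travel at about 6 N or less; both came up, nothing else moved in the final top view, and the job was handed in at about 10 s without a verdict being returned.

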